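# Swing the tea strainer over the white mug

### The arm

A 6-joint arm with a two-finger parallel gripper is mounted at the origin on a cart in front of the work surface, level with it; the furniture and walls round the work are solid. World frame = base frame: x ahead of the robot, y to its left, z up, the work surface at z = 0. Lengths are in m, angles in rad, forces in N, time in s.
With the tool pointing down it reaches from about 0.4 to 0.825 m from the base axis. Payload 7 kg.
Tool frame: the origin (TCP) lies at the very end of the fingers, on their centre line; the grasp point (between the pads) lies 19 mm behind it; z points along the fingers, x is the direction in which the jaws open and shut, and the axes are right-handed (so a half turn about z gives the same grasp; the last joint's range is limited). The gripper opens to 85 mm and grips with 20 to 120 N. Pads are 22 mm wide; open, the fingers measure 114 mm over their backs; the gripper's body (76 mm by 85 mm) begins 54 mm behind the grasp point. The pads swing forward as they close: fully open they stand 13 mm farther back than shut.
Start: joints at [-0.99, 0.359, 0.012, 0, -1.224, -0.288], TCP at [0.195, -0.646, 0.231] pointing down, gripper open.
Joint ranges: [-3.07, 3.07], [-1.43, 2.12], [-1.02, 1.25], [-3.03, 1.67], [-3.05, -0], [-3.03, 3.03]. Speed limits (rad/s): [2.39, 2.39, 3.01, 3.14, 3.14, 3.14].

### API

Orientations are given as a rotation vector (axis times angle).
In Python, from workcell import r, imaging, order gives the robot as it stands. The module is installed in compiled form; this text tells all that it offers.
- The arm moves only by the tool arm_command, never from a script. Its argument "moves" is a list of rows, each an object with "claw": the finger opening in cm, from 0 to 8.54; "offset": the shift along the world's x, y, z in cm, a list of three; "rotation": the turn, a rotation vector about the world's x, y, z in rad, a list of three. A call has 1 to 10 rows; each row shifts and turns the commanded pose from where the row before left it; what a row does not reach is not made up. A row lasts 1/8 s, in which the tool goes at most 62.5 mm and 10.7 degrees, less where a joint would pass 70% of its speed; a pose out of reach is approached as far as the arm can. A call is refused whole if a number of a shift passes 6.25 or a number of a turn 0.188, either way. A call with a gripper value outside its range is refused whole. The fingers move at their own pace and stop on an object; "newtons" is the grip in N (left out, the last holds). Time passes only in rows, so rows that do not move let the fingers close. It gives the time, the measured TCP pose, the force and the opening at its end, in the units of the state.
- r.read_state(): the state, without advancing time (a new reading comes with each control period).
- imaging.camera(name): name is "side" or "top"; returns the picture (384x512x3 uint8, red, green, blue); there is no depth.
- imaging.get_calibration(name): a dict with "intrinsics" (3x3 intrinsics, pixels), "R" (3x3) and "t" (3): a world point X has camera coordinates R X + t. Camera axes: x right, y down, z forward; pixel columns grow to the right and rows downward; lengths in m; the calibration is good to about 2 mm. A picture is of the moment at which its call begins. get_calibration takes no time and is no camera call.
- order.sign_off(): hands the job in, once; it reports no verdict.
The state is a dict: "clock": time; "joint_positions": joint angles; "dq": joint speeds; "joint_efforts": joint torques, N m; "tcp_pos": TCP position; "ee_rot": TCP orientation; "ft_force": force on the tool from outside, world axes, zero at the start; "wrist_torque": the same for the moment, N m; "grip_width": opening from 0.0 (shut) to 1.0 (fully open).
Only numpy, scipy, OpenCV 4.12 (cv2) and the standard library are available. Lean on these libraries where they do the work, as an engineer would, in place of code of your own. Each camera call takes 0.05 s, during which the arm holds its last target.

### The job

Take the orange knob and swing the arm of the brewing stand round until the tea strainer hangs centred over the open white mug, then let go and leave it there. The arm stays where it is left; the white mug must stay standing where it is.

Things in the scene. Friction and masses are not known exactly. Their poses are not given: they have to be found in the camera images.
- knob (a point): Grip centre of the orange upright round knob at the free end of the stand's swing arm: 24 mm thick, grip 24 mm tall about this point (top 19 mm above it, arm's steel 48 mm below). Fixed to the arm; nothing within 30 mm at grip height. The arm swings level about the post, held by friction only (1 to 2 N at the knob), and stays where left. Site x axis points from knob to post, z up.
- hinge (a point): Point on the arm's vertical hinge axis, at the knob's height: the brewing stand's fixed 23 mm steel post on a round flange, black hub on top. 280 mm from the knob, 217 mm from the strainer's axis. The arm turns 1.2 rad either way from the front of the stand, enough to reach every vessel.
- strainer_bottom (a point): Centre of the underside of the steel mesh tea strainer (rim 82 mm, foot 56 mm, 61 mm tall), fixed in the ring of the swing arm on the line between knob and hinge: 217 mm from the hinge, 63 mm from the knob. It hangs some 15 mm above the vessels' rims and passes freely over them all.
- white_mug_mouth (a point): Centre of the open mouth, at rim height, of the white mug: 80 mm across, 95 mm tall, one handle, loose on the worktop. Its middle lies within 7 mm of the circle that the strainer's axis describes. A blue mug and a green and grey tea tin stand on the same circle, in any order; they are not the target.

How it is judged:
At the end, for the whole second after the job is handed in: The strainer's axis is within 20 mm (seen from above) of the centre of the white mug's mouth, the mug is upright within 6 degrees, and the arm has been let go and stays there (horizontal distance between strainer_bottom and white_mug_mouth below 0.02 m and angle between white_mug_mouth's own z axis and vertical below 0.1 rad); the robot touches nothing.
It fails at once if the white mug is shifted more than 20 mm from where it stood (distance of white_mug_mouth from where it was at the start of the episode above 0.02 m).
It also fails if it takes over 35 s, if anything falls off the work surface, if the arm or the gripper's body presses on something with over 40 N, if the wrist force passes 120 N, or if a joint passes its speed limit or range.

## Working session

There is one attempt and no reset: what is moved stays moved. The work goes in short steps, Python scripts to look and compute and a tool call to move; the robot and the scene stay as the last step left them, time stands still between calls to the robot, and variables do not carry over. Pictures are saved under pics/ and viewed, and the job is handed in when it is done.

Besides the shell and the picture viewer there is one more tool, called after "Emit:" as name(argument=value, ...), one argument or row to a line, values as JSON. arm_command: Moves the arm, as the interface text tells. Its arguments: {"type":"object","properties":{"moves":{"type":"array","items":{"type":"object","properties":{"claw":{"type":"number"},"offset":{"type":"array","items":{"type":"number"}},"rotation":{"type":"array","items":{"type":"number"}}}}},"newtons":{"type":"number"}},"required":["moves"]}

```bash
mkdir -p pics; python3 - <<'E'
from workcell import r, imaging, order
import cv2, numpy as np
for n in ("side","top"):
    im=imaging.camera(n); np.save(f"pics/{n}0.npy",im); cv2.imwrite(f"pics/{n}0.png",im[:,:,::-1])
    c=imaging.get_calibration(n); print(n,np.round(c["intrinsics"],1).tolist(),np.round(c["R"],3).tolist(),np.round(c["t"],3).tolist())
s=r.read_state(); print(s)
E
```

```text
side [[413.4, 0.0, 251.0], [0.0, 413.4, 187.4], [0.0, 0.0, 1.0]] [[-0.844, -0.536, 0.005], [-0.201, 0.308, -0.93], [0.497, -0.786, -0.368]] [0.461, 0.319, 0.632]
top [[449.6, 0.0, 253.0], [0.0, 449.6, 188.4], [0.0, 0.0, 1.0]] [[0.177, -0.984, -0.004], [-0.899, -0.16, -0.409], [0.401, 0.076, -0.913]] [-0.1, 0.607, 0.803]
{'clock': 0.1, 'joint_positions': array([-9.89889005e-01,  3.59305219e-01,  1.11092339e-02, -3.36202930e-04,
       -1.22407298e+00, -2.88107344e-01]), 'dq': array([ 1.89209029e-03, -7.13018362e-04,  1.84289166e-03,  1.46715216e-03,
        1.34057593e-04,  9.12208287e-05]), 'joint_efforts': array([-8.15024123e-04, -5.84766197e+01,  2.94109780e+01,  6.95470601e+00,
       -3.18674283e-03,  2.76978845e-06]), 'tcp_pos': array([ 0.19468273, -0.64584752,  0.23044092]), 'ee_rot': array([-1.87300359e+00, -2.52060620e+00, -1.26091261e-03]), 'ft_force': array([ 0.49483849,  0.21135294, -0.09284578]), 'wrist_torque': array([-0.01691948, -0.01547198,  0.01281975]), 'grip_width': 1.0009155187322856}
```

View pics/side0.png

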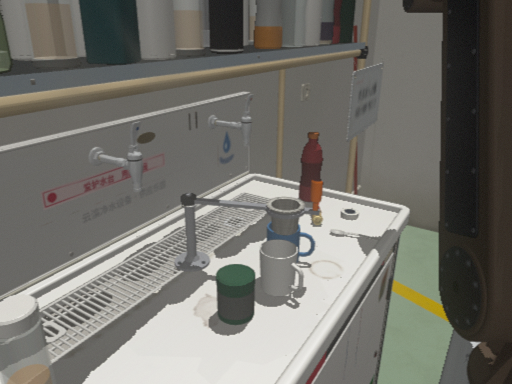

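View pics/top0.png

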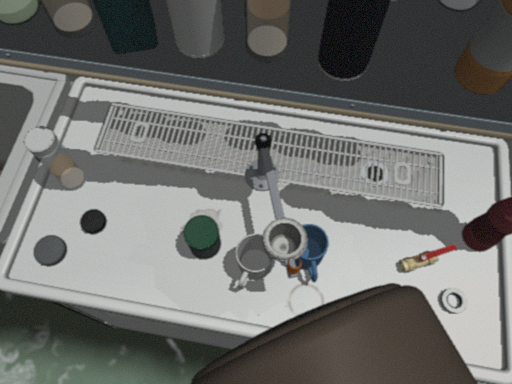

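```bash
python3 - <<'E'
import cv2, numpy as np
s=np.load("pics/side0.npy");t=np.load("pics/top0.npy")
a=cv2.resize(s[165:335,170:370],None,fx=4,fy=3.5,interpolation=cv2.INTER_CUBIC)
b=cv2.resize(t[120:300,170:350],None,fx=3.3,fy=3.3,interpolation=cv2.INTER_CUBIC)
cv2.imwrite("pics/sz.png",a[:595,:,::-1]);cv2.imwrite("pics/tz.png",b[:,:,::-1])
for n,im in(("s",s),("t",t)):
    h=cv2.cvtColor(im,cv2.COLOR_RGB2HSV)
    m=cv2.inRange(h,(3,150,90),(16,255,255))
    k,l,st,c=cv2.connectedComponentsWithStats(m)
    for i in range(1,k):
        if st[i,4]>15: print(n,st[i],c[i])
E
```

```text
s [255  27  18  21 218] [262.94954128  37.66972477]
s [311 180  12  30 231] [315.95238095 192.22510823]
t [289 264  12   9  30] [295.7        268.26666667]
```

View pics/sz.png

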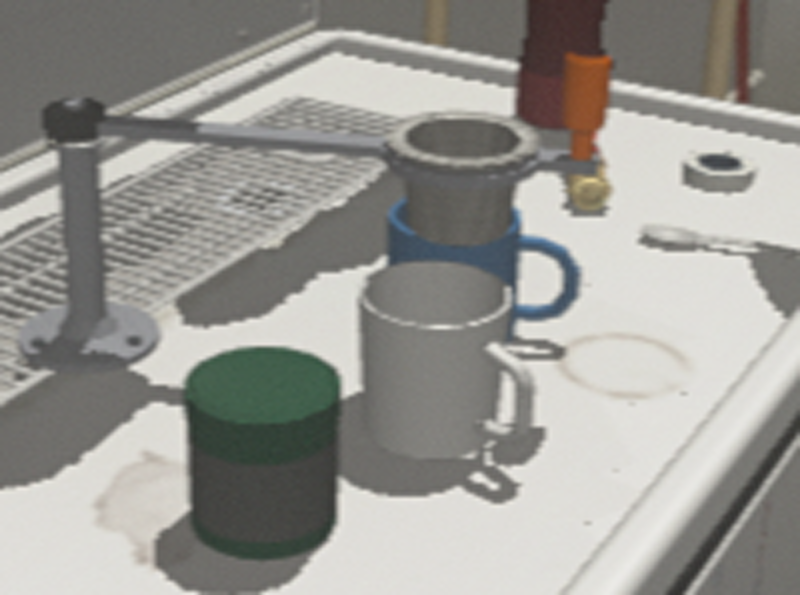

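View pics/tz.png

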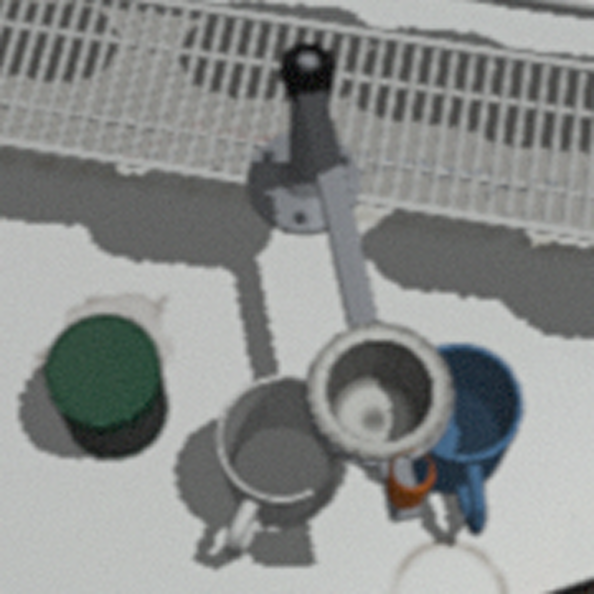

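```bash
cat > h.py <<'E'
from workcell import r, imaging, order
import cv2, numpy as np
C={n:imaging.get_calibration(n) for n in("side","top")}
def P(n): c=C[n]; return c["intrinsics"]@np.c_[c["R"],c["t"]]
def tri(ps,pt):
    X=cv2.triangulatePoints(P("side"),P("top"),np.array(ps,float).reshape(2,1),np.array(pt,float).reshape(2,1)); X=(X[:3]/X[3]).ravel(); return X
def proj(n,X): v=P(n)@np.r_[X,1]; return v[:2]/v[2]
def plane(n,p,z):
    c=C[n]; o=-c["R"].T@c["t"]; d=c["R"].T@np.linalg.inv(c["intrinsics"])@np.r_[p,1]; return o+d*(z-o[2])/d[2]
E
python3 - <<'E'
from h import *
np.set_printoptions(precision=4,suppress=True)
for k,a,b in [("knobtop",(316.8,181),(294.8,261.5)),("mug",(279,249),(254.8,252.7)),("rim",(285.5,205.6),(285.2,238.8)),("hub",(188.7,195),(262.7,139.5))]:
    X=tri(a,b); print(k,X,proj("side",X)-a,proj("top",X)-b)
print(plane("side",(279,249),.095),plane("top",(254.8,252.7),.095))
print(plane("side",(285.5,205.6),.171),plane("top",(285.2,238.8),.171))
for z in(.19,.2,.21): print(plane("side",(316.8,191),z))
E
```

```text
knobtop [ 0.4484 -0.0941  0.229 ] [-0.2047 -0.0712] [0.0268 0.2169]
mug [ 0.4896 -0.0174  0.0944] [-0.1639 -0.0603] [0.0211 0.1484]
rim [ 0.5061 -0.0726  0.1677] [0.0971 0.037 ] [-0.0152 -0.0976]
hub [0.7077 0.0049 0.1734] [0.0021 0.0011] [-0.0006 -0.0021]
[ 0.4887 -0.0165  0.095 ] [ 0.4897 -0.0174  0.095 ]
[ 0.503  -0.0661  0.171 ] [ 0.5048 -0.0727  0.171 ]
[ 0.4631 -0.1341  0.19  ]
[ 0.4534 -0.1109  0.2   ]
[ 0.4438 -0.0878  0.21  ]
```

Emit:
arm_command(
  moves=[
    {"offset":[0,0,2.5],"claw":8.5},
    {"offset":[0,0,2.5]},
    {"offset":[1.7,3.8,0]},
    {"offset":[1.7,3.8,0]},
    {"offset":[1.7,3.8,0]},
    {"offset":[1.7,3.8,0]},
    {"offset":[1.7,3.8,0]},
    {"offset":[1.7,3.8,0]},
    {"offset":[1.7,3.8,0]},
    {"offset":[1.7,3.8,0]},
  ],
  newtons=40,
)

```text
invalid input
```

Emit:
arm_command(
  moves=[
    {"offset":[0,0,2.5],"rotation":[0,0,0],"claw":8.5},
    {"offset":[0,0,2.5],"rotation":[0,0,0],"claw":8.5},
    {"offset":[1.7,3.8,0],"rotation":[0,0,0.01],"claw":8.5},
    {"offset":[1.7,3.8,0],"rotation":[0,0,0.01],"claw":8.5},
    {"offset":[1.7,3.8,0],"rotation":[0,0,0.01],"claw":8.5},
    {"offset":[1.7,3.8,0],"rotation":[0,0,0.01],"claw":8.5},
    {"offset":[1.7,3.8,0],"rotation":[0,0,0.01],"claw":8.5},
    {"offset":[1.7,3.8,0],"rotation":[0,0,0.01],"claw":8.5},
    {"offset":[1.7,3.8,0],"rotation":[0,0,0.01],"claw":8.5},
    {"offset":[1.7,3.8,0],"rotation":[0,0,0],"claw":8.5},
  ],
  newtons=40,
)

```text
clock: 1.35
tcp_pos: [0.331, -0.3409, 0.2811]
ee_rot: [-1.784, -2.585, -0.0]
ft_force: [1.0, 0.9, -0.3]
grip_width: 0.993
```

Emit:
arm_command(
  moves=[
    {"offset":[1.9,4.1,0],"rotation":[0,0,0],"claw":8.5},
    {"offset":[1.9,4.1,0],"rotation":[0,0,0],"claw":8.5},
    {"offset":[1.9,4.1,0],"rotation":[0,0,0],"claw":8.5},
    {"offset":[1.9,4.1,0],"rotation":[0,0,0],"claw":8.5},
    {"offset":[1.9,4.1,0],"rotation":[0,0,0],"claw":8.5},
    {"offset":[2.0,4.1,0],"rotation":[0,0,0],"claw":8.5},
    {"offset":[0,0,0],"rotation":[0,0,0],"claw":8.5},
    {"offset":[0,0,0],"rotation":[0,0,0],"claw":8.5},
  ],
)

```text
clock: 2.35
tcp_pos: [0.4455, -0.0962, 0.281]
ee_rot: [-1.783, -2.586, 0.001]
ft_force: [0.7, 0.5, 0.2]
grip_width: 0.995
```

```bash
python3 - <<'E'
from h import *
s=imaging.camera("side");cv2.imwrite("pics/s1.png",s[:,:,::-1])
t=imaging.camera("top");cv2.imwrite("pics/t1.png",t[:,:,::-1]); print(r.read_state()["tcp_pos"])
E
```

```text
[ 0.44533418 -0.09685401  0.28117908]
```

View pics/s1.png

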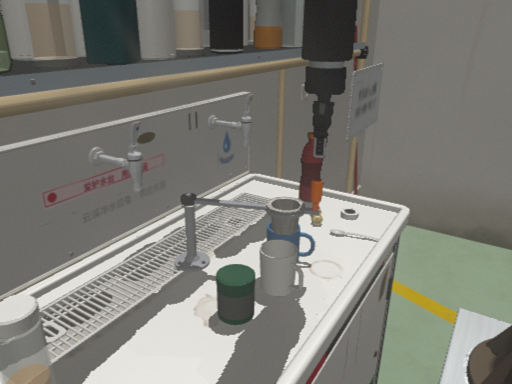

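View pics/t1.png

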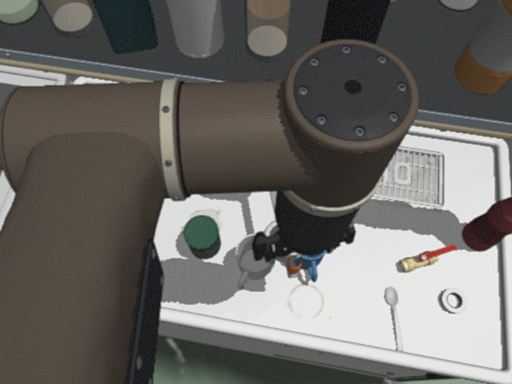

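The gripper (side ≈ (320,155)) hangs straight above the knob (317,190), and nothing is in the way. I'll lower it and grip.

Emit:
arm_command(
  moves=[
    {"offset":[0,0,-2],"rotation":[0,0,0],"claw":8.5},
    {"offset":[0,0,-2],"rotation":[0,0,0],"claw":8.5},
    {"offset":[0,0,-2],"rotation":[0,0,0],"claw":8.5},
    {"offset":[0,0,-1.5],"rotation":[0,0,0],"claw":8.5},
    {"offset":[0,0,-1.5],"rotation":[0,0,0],"claw":8.5},
    {"offset":[0,0,0],"rotation":[0,0,0],"claw":5},
    {"offset":[0,0,0],"rotation":[0,0,0],"claw":5},
    {"offset":[0,0,0],"rotation":[0,0,0],"claw":5},
  ],
)

```text
clock: 3.45
tcp_pos: [0.4462, -0.0962, 0.1919]
ee_rot: [1.784, 2.585, 0.001]
ft_force: [-0.1, -0.1, -0.7]
grip_width: 0.585
```

```bash
python3 - <<'E'
from h import *
s=imaging.camera("side");cv2.imwrite("pics/s2.png",cv2.resize(s[120:250,230:400],None,fx=4,fy=4)[:,:,::-1])
E
```

```text
(no output)
```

View pics/s2.png

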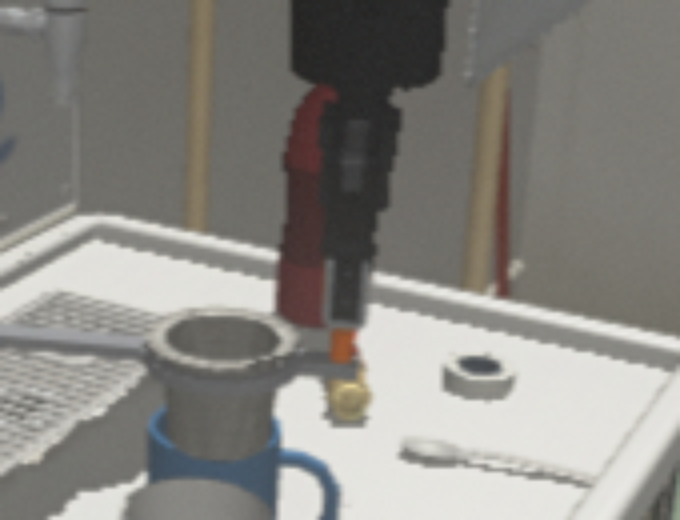

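The near finger (crop (345,290)) stands in front of the knob, with only the knob's stem showing below at (342,345). The knob is between the pads, so I'll close.

Emit:
arm_command(
  moves=[
    {"offset":[0,0,0],"rotation":[0,0,0],"claw":1.5},
    {"offset":[0,0,0],"rotation":[0,0,0],"claw":1.5},
    {"offset":[0,0,0],"rotation":[0,0,0],"claw":1.5},
    {"offset":[0,0,0],"rotation":[0,0,0],"claw":1.5},
  ],
  newtons=30,
)

```text
clock: 4.0
tcp_pos: [0.4459, -0.0963, 0.1916]
ee_rot: [1.784, 2.586, 0.0]
ft_force: [-0.8, 0.6, 4.4]
grip_width: 0.264
```

Emit:
arm_command(
  moves=[
    {"offset":[-0.32,0.87,0],"rotation":[0,0,-0.033],"claw":1.5},
    {"offset":[-0.29,0.88,0],"rotation":[0,0,-0.033],"claw":1.5},
    {"offset":[-0.26,0.89,0],"rotation":[0,0,-0.033],"claw":1.5},
    {"offset":[-0.23,0.89,0],"rotation":[0,0,-0.033],"claw":1.5},
    {"offset":[-0.2,0.9,0],"rotation":[0,0,-0.033],"claw":1.5},
    {"offset":[-0.17,0.91,0],"rotation":[0,0,-0.033],"claw":1.5},
    {"offset":[-0.14,0.91,0],"rotation":[0,0,-0.033],"claw":1.5},
    {"offset":[-0.11,0.92,0],"rotation":[0,0,-0.033],"claw":1.5},
    {"offset":[0,0,0],"rotation":[0,0,0],"claw":1.5},
    {"offset":[0,0,0],"rotation":[0,0,0],"claw":1.5},
  ],
)

```text
clock: 5.25
tcp_pos: [0.429, -0.0245, 0.1916]
ee_rot: [2.107, 2.329, 0.001]
ft_force: [-0.4, 0.4, 4.4]
grip_width: 0.264
```

```bash
python3 - <<'E'
from h import *
s=imaging.camera("side");np.save("pics/s3.npy",s);cv2.imwrite("pics/s3.png",cv2.resize(s[150:300,210:380],None,fx=4,fy=4)[:,:,::-1])
t=imaging.camera("top");cv2.imwrite("pics/t3.png",t[:,:,::-1])
E
```

```text
(no output)
```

View pics/s3.png

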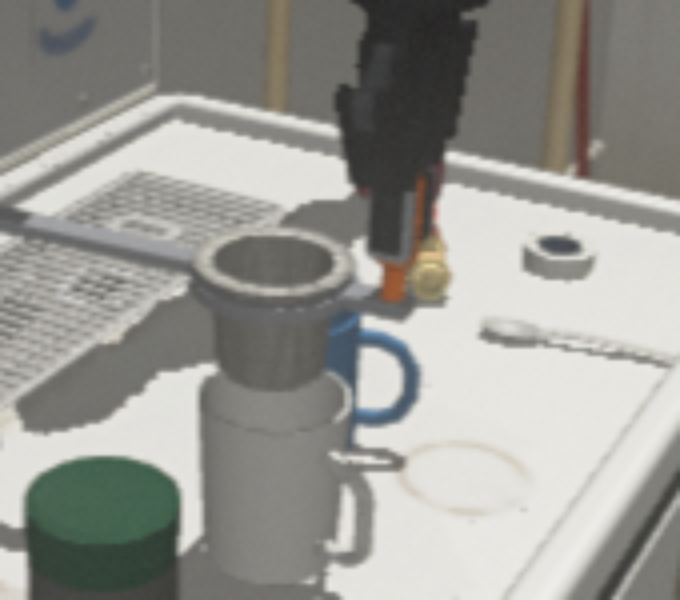

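View pics/t3.png

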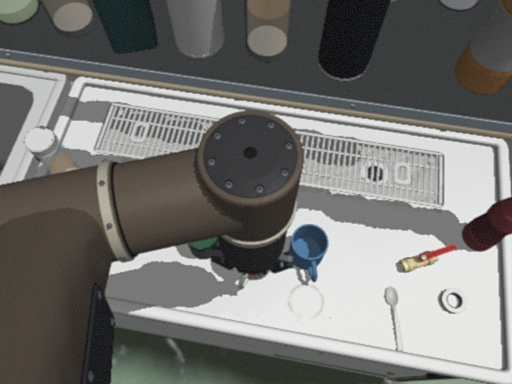

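The side view shows the strainer (crop rim centre ≈ (273,267)) above the white mug's mouth (≈ (275,400)), still gripped. I'll open, rise and move back so the top camera can check it.

Emit:
arm_command(
  moves=[
    {"offset":[0,0,0],"rotation":[0,0,0],"claw":5},
    {"offset":[0,0,0],"rotation":[0,0,0],"claw":6},
    {"offset":[0,0,0],"rotation":[0,0,0],"claw":6},
    {"offset":[0,0,0],"rotation":[0,0,0],"claw":6},
    {"offset":[0,0,2],"rotation":[0,0,0],"claw":6},
    {"offset":[0,0,2],"rotation":[0,0,0],"claw":6},
    {"offset":[0,0,2],"rotation":[0,0,0],"claw":6},
    {"offset":[0,0,2],"rotation":[0,0,0],"claw":6},
    {"offset":[0,0,1],"rotation":[0,0,0],"claw":6},
    {"offset":[0,0,0],"rotation":[0,0,0],"claw":6},
  ],
)

```text
clock: 6.6
tcp_pos: [0.4287, -0.0244, 0.2815]
ee_rot: [2.109, 2.328, 0.001]
ft_force: [-1.1, 0.2, -0.3]
grip_width: 0.702
```

Emit:
arm_command(
  moves=[
    {"offset":[0.3,-4,0],"rotation":[0,0,0],"claw":6},
    {"offset":[0.3,-4,0],"rotation":[0,0,0],"claw":6},
    {"offset":[0.3,-4,0],"rotation":[0,0,0],"claw":6},
    {"offset":[0.3,-4,0],"rotation":[0,0,0],"claw":6},
    {"offset":[0,-4,0],"rotation":[0,0,0],"claw":6},
    {"offset":[0,-4,0],"rotation":[0,0,0],"claw":6},
    {"offset":[0,-4,0],"rotation":[0,0,0],"claw":6},
    {"offset":[0,-4,0],"rotation":[0,0,0],"claw":6},
    {"offset":[0,0,0],"rotation":[0,0,0],"claw":6},
    {"offset":[0,0,0],"rotation":[0,0,0],"claw":6},
  ],
)

```text
clock: 7.85
tcp_pos: [0.4401, -0.3443, 0.2801]
ee_rot: [-2.109, -2.326, 0.001]
ft_force: [0.8, -0.1, -0.0]
grip_width: 0.705
```

```bash
python3 - <<'E'
from h import *
s=imaging.camera("side");np.save("pics/s4.npy",s);cv2.imwrite("pics/s4.png",cv2.resize(s[165:305,200:360],None,fx=4,fy=4,interpolation=2)[:,:,::-1])
t=imaging.camera("top");np.save("pics/t4.npy",t);cv2.imwrite("pics/t4.png",cv2.resize(t[120:300,170:350],None,fx=3.3,fy=3.3,interpolation=2)[:,:,::-1])
E
```

```text
(no output)
```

View pics/s4.png

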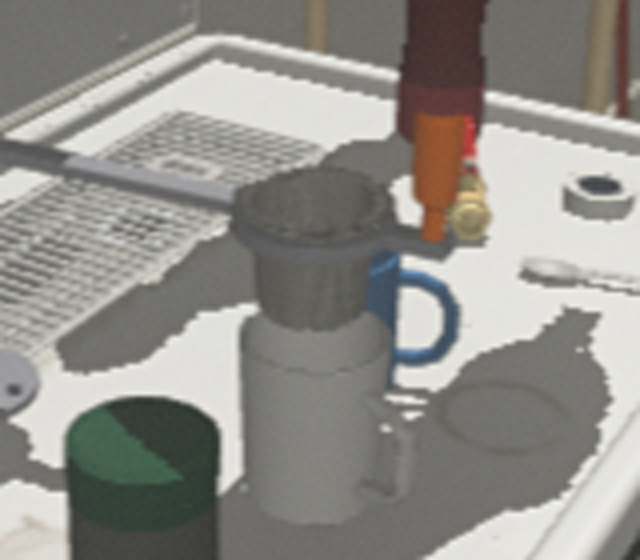

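View pics/t4.png

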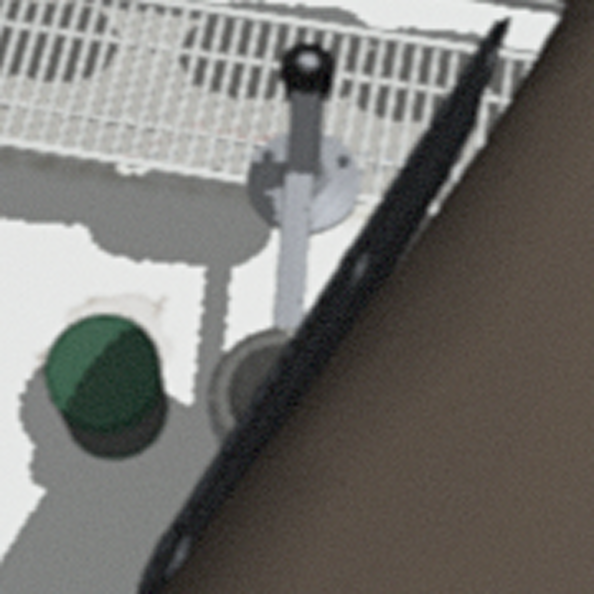

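The strainer hangs over the white mug in the side view (rim crop (316,207), mug mouth (317,345)). The arm still covers it in the top view, so I'll move farther away.

Emit:
arm_command(
  moves=[
    {"offset":[-2.2,-3,0],"rotation":[0,0,0],"claw":6},
    {"offset":[-2.2,-3,0],"rotation":[0,0,0],"claw":6},
    {"offset":[-2.2,-3,0],"rotation":[0,0,0],"claw":6},
    {"offset":[-2.2,-3,0],"rotation":[0,0,0],"claw":6},
    {"offset":[-2.2,-3,0],"rotation":[0,0,0],"claw":6},
    {"offset":[-2.2,-3,0],"rotation":[0,0,0],"claw":6},
    {"offset":[-2.2,-3,0],"rotation":[0,0,0],"claw":6},
    {"offset":[-2.2,-3,0],"rotation":[0,0,0],"claw":6},
    {"offset":[-2.2,-3,0],"rotation":[0,0,0],"claw":6},
    {"offset":[0,0,0],"rotation":[0,0,0],"claw":6},
  ],
)

```text
clock: 9.2
tcp_pos: [0.2418, -0.6152, 0.2808]
ee_rot: [-2.11, -2.327, 0.0]
ft_force: [-0.2, 0.4, -1.1]
grip_width: 0.702
```

```bash
python3 - <<'E'
from h import *
s=imaging.camera("side");np.save("pics/s5.npy",s);cv2.imwrite("pics/s5.png",cv2.resize(s[165:305,200:360],None,fx=4,fy=4,interpolation=2)[:,:,::-1])
t=imaging.camera("top");np.save("pics/t5.npy",t);cv2.imwrite("pics/t5.png",cv2.resize(t[120:300,170:350],None,fx=3.3,fy=3.3,interpolation=2)[:,:,::-1])
E
```

```text
(no output)
```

View pics/s5.png

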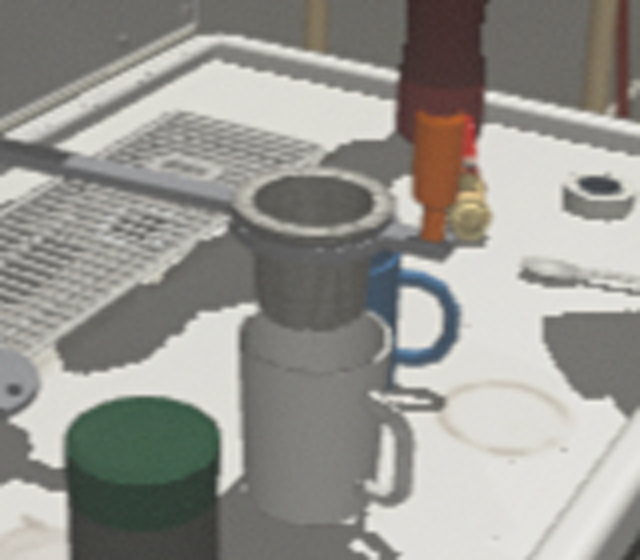

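View pics/t5.png

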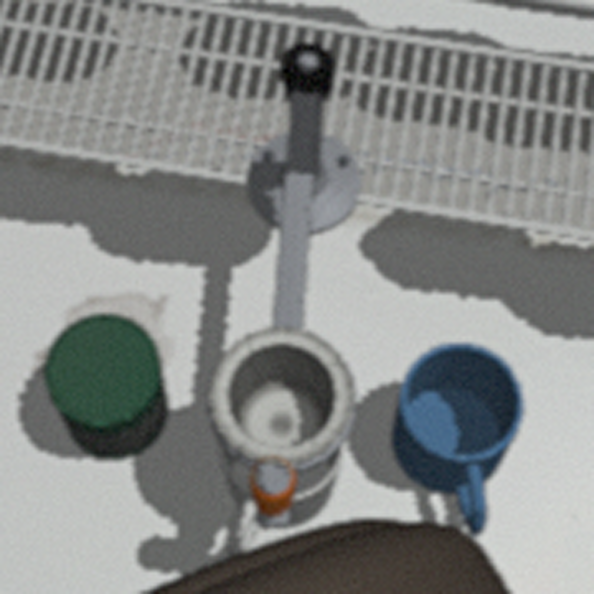

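```bash
python3 - <<'E'
from h import *
np.set_printoptions(precision=4,suppress=True)
X=tri((278.5,216),(255.5,240.6)); m=np.array([.4896,-.0174]); print("strainer",X,"off mug",X[:2]-m)
h=np.array([.7077,.0049]); print(np.linalg.norm(X[:2]-h))
ks=tri((200+440/4,165+116/4),(170+275/3.3,120+473/3.3)); print("knob top",ks,"strainer from knob line",h+(ks[:2]-h)/np.linalg.norm(ks[:2]-h)*.217-m)
E
```

```text
strainer [ 0.4927 -0.0181  0.1685] off mug [ 0.0031 -0.0007]
0.2162170745970452
knob top [ 0.4324 -0.0252  0.2281] strainer from knob line [ 0.0024 -0.0013]
```

About 3 mm off centre by both estimates, well inside the 20 mm limit, and the mug hasn't moved. Handing in.

```bash
python3 - <<'E'
from h import *
print(order.sign_off())
E
```

```text
the job is handed in; nothing more can be done
None
```

I gripped the orange knob and swung the arm about 0.26 rad, which brought the strainer over the white mug. I then opened the fingers, lifted clear and moved the robot away before handing in at about 9.3 s.

- **Strainer position:** the final check from both cameras puts its axis about 3 mm from the centre of the mug's mouth (limit 20 mm). A second estimate from the line between knob and hinge also gave about 3 mm.
- **Mug:** it stands upright, and its rim is where it was at the start to within a pixel.
- **Forces:** the highest reading at the end of a move was about 4.5 N.
- **Disagreements:** none of the checks failed or disagreed. My first move call was refused for its format and moved nothing. The sign-off gave no verdict.

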